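# Rock the tight bung out of the dry-storage pot

## Task

Open the dry-storage pot: work its tight orange bung out by rocking it side to side while pulling it up, and stand the bung upright on its black plug end in the empty half of the white tray. The pot only sits loosely in its holder and is lighter than the bung is tight, so a straight pull would lift the pot: keep the pot down in its holder. Leave the circuit board, the steel tin and the grey meter where they are.

Things in the scene. Friction and masses are not known exactly. Their poses are not given: they have to be found in the camera images.
- bung_grip (a point): centre of the orange grip fin of the bung (one rigid loose piece, 90 g, 96 mm tall). The fin is 44 mm wide along its x, 16 mm thick along its y, 60 mm tall; this point is 72 mm above the bung's underside, 24 mm below the fin's top. z points up the fin. Below the fin: an orange flange 66 x 58 mm, 8 mm thick, then the black plug, 44 x 36 mm (x, y), 28 mm tall
- bung_foot (a point): centre of the bung's flat underside (the plug's end), axes as bung_grip. At the start the plug is pressed fully into the pot's mouth, the flange resting on the rim, bung and pot having the same axes
- holder: fixed pale-grey bench holder: base plate 170 x 160 mm, 12 mm thick, with walls up to 42 mm around a well for the pot. Origin at the centre of its underside on the bench, z up. Its place and yaw vary
- pot_mouth (a point): centre of the pot's mouth, level with the rim's top, 100 mm above the bench. Clear pot with a blue rim, 114 x 104 mm (x, y). The mouth, 50 x 42 mm, is lined on its four sides with sprung black seal lips, 5 to 19 mm below the rim, that squeeze the plug and yield a few mm. The plug is free of the lips once the bung has come up 23 mm, and out of the mouth after 28 mm
- pot (a joint): how far the pot has been lifted in its holder, m (0: fully down; over 5 mm is too much). It only slides straight up; about 8 to 11 N lifts it, while the bung, pulled straight, holds to over 20 N. The lips drag along up to 3 mm before they slip. While leaned to and fro (it yields 0.10 to 0.13 rad each way) the bung creeps out under a light pull, some 0.5 to 2 mm a lean; how tight it is varies
- tray: fixed white tray, 270 x 220 mm (x, y), walls 4 mm thick and 18 mm high, inner floor 4 mm above the bench. Origin at the centre of its underside; the circuit board lies in its +x half, the -x half is empty
- tray_bay (a point): middle of the tray's empty half, on its floor (60 mm from the tray's centre towards its -x side)
- board: green circuit board, 70 x 150 mm, 6 mm thick, with parts up to 20 mm tall, loose in the tray's +x half; origin at the centre of its underside
- tin: loose steel tin, 64 mm across, 93 mm tall; origin at the centre of its underside
- meter: loose grey hand meter lying flat, 150 x 62 mm, 30 mm tall; origin at the centre of its underside
There are look-alikes about, which are no part of the job. Of the things that look like the holder, the larger one is meant. What is shaped like the part that bears bung_grip but pink is not meant.

How it is judged:
On the way:
1. the bung is clear of the pot's mouth, the pot still down in its holder (z of bung_foot in the frame of pot_mouth above 0.002 m and value of joint pot below 0.003 m), for 0.1 s.
At the end, for the whole second after the job is handed in: The bung stands at rest and upright (within 0.1 rad) on its plug end on the floor of the tray's empty half (foot centre no more than 10 mm past the tray's middle), and the pot is down in its holder (within 3 mm) (x of bung_foot in the frame of tray between -0.13 and 0.01 m and y of bung_foot in the frame of tray between -0.105 and 0.105 m and height (world z) of bung_foot below 0.009 m and angle between bung_grip's own z axis and vertical below 0.1 rad and linear speed of bung below 0.02 m/s and value of joint pot below 0.003 m); the robot touches nothing.
It fails at once if the pot is lifted more than 5 mm in its holder (value of joint pot above 0.005 m).
It fails at once if the circuit board is moved more than 15 mm (distance of board from where it was at the start of the episode above 0.015 m).
It fails at once if the tin is moved more than 15 mm (distance of tin from where it was at the start of the episode above 0.015 m).
It fails at once if the meter is moved more than 15 mm (distance of meter from where it was at the start of the episode above 0.015 m).
It also fails if it takes over 64 s, if anything falls off the work surface, if the arm or the gripper's body presses on something with over 40 N, if the wrist force passes 120 N, or if a joint passes its speed limit or range.

## Robot

A 6-joint arm with a two-finger parallel gripper is mounted at the origin on the work surface. World frame = base frame: x ahead of the robot, y to its left, z up, the work surface at z = 0. Lengths are in m, angles in rad, forces in N, time in s.
With the tool pointing down it reaches from about 0.375 to 0.975 m from the base axis. Payload 3.8 kg.
Tool frame: the origin (TCP) lies on the centre line of the jaws, within the pads' length; the fingertips stand 22 mm ahead of it and the grasp point (between the pads) lies 3 mm ahead of it; z points along the fingers, y is the direction in which the jaws open and shut (so a half turn about z gives the same grasp; the last joint's range is limited). The gripper opens to 88 mm and grips with 3 to 60 N. Pads are 18 mm wide; open, the fingers measure 123 mm over their backs; the gripper's body (75 mm by 187 mm) begins 45 mm behind the grasp point.
Start: joints at [-1.324, 0.264, 1.604, -0, 1.274, -0.037], TCP at [0.189, -0.648, 0.261] pointing down, gripper open.
Joint ranges: [-2.63, 2.63], [-0.94, 2.18], [0.31, 2.57], [-1.31, 4.45], [0, 2.66], [-2.55, 2.55]. Speed limits (rad/s): [2.57, 2.57, 3.14, 3.14, 3.14, 3.14].

## Interface

Orientations are given as a unit quaternion [x, y, z, w].
In Python, from plant import r gives the robot as it stands.
- The arm moves only by the shell command python3 -m pendant 'ROWS' [OPENING] [FORCE]. ROWS is JSON, a list of rows, each an object of numbers: "tx", "ty", "tz": the shift along the world's x, y, z normalised to -1 to 1, where 1 is 0.1 m; "ax", "ay", "az": the turn, a rotation vector about the world's x, y, z normalised to -1 to 1, where 1 is 180 degrees. A call has exactly 8 rows; each row is the pose to reach, as a shift and turn from the pose measured when the call began, turning the shorter way round; what a row does not reach only later rows make up. A row lasts 1/10 s, in which the tool goes at most 50 mm and 8.59 degrees, less where a joint would pass 70% of its speed; a pose out of reach is approached as far as the arm can. A call with a number of a shift or a turn outside -1 to 1 is refused whole. A call with a gripper value outside its range is refused whole. OPENING is the opening, from -1 (shut) to 1 (fully open), set as the call begins (- or left out, the last holds). The fingers move at their own pace and stop on an object; FORCE is the grip in N (left out, the last holds). Time passes only in rows, so rows that repeat a pose let the fingers close, or fill a call up. It gives the time, the measured TCP pose, the force and the opening at its end, in the units of the state.
- r.sense(): the state, without advancing time (a new reading comes with each control period).
- r.grab_frame(name): name is "scene" or "top" or "wrist"; returns (picture, depth): 420x560x3 uint8, red, green, blue; 420x560 float32, m along the optical axis (not along the pixel's ray), 0 where there is no reading.
- r.calibration(name): a dict with "intrinsics" (3x3 intrinsics, pixels), "dist_coeffs" ([k1, k2, p1, p2, k3] as OpenCV has them; the pictures are not rectified), "rvec" (rotation vector, rad) and "tvec" (3), from world to camera coordinates, as OpenCV has them. Camera axes: x right, y down, z forward; pixel columns grow to the right and rows downward; lengths in m; the calibration is good to about 2 mm. A picture is of the moment at which its call begins: read the wrist's pose just before it. calibration takes no time and is no camera call; for the wrist camera it gives the pose at the moment of the call.
- r.sign_off(): hands the job in, once; it reports no verdict.
Trained networks look in the newest picture that a camera, given by its name, has taken for a name from the list of things; names that differ only in an ending like _2 or _b are one class to them, and where a whole thing is asked for, a point or a joint stands for the part that bears it (a point fixed in the world has none). Each returns a list of dicts, best first, with "p" (0 to 1); they miss things now and then, are a little off and sometimes report something else, mostly with a low value. They report only what shows in the picture. A call takes as long as a camera call. They do not tell look-alikes from the thing itself.
- r.cut_out(camera, label): "region" (420x560 bool, what is visible of it) and "at" ([row, column] in pixels, amid what is visible of it).
The state is a dict: "time_s": time; "joints": joint angles; "qd": joint speeds; "joint_efforts": joint torques, N m; "ee_pos": TCP position; "tcp_rot": TCP orientation; "ft_force": force on the tool from outside, world axes, zero at the start; "moment": the same for the moment, N m; "finger_gap": opening from 0.0 (shut) to 1.0 (fully open).
Only numpy, scipy, OpenCV 4.12 (cv2) and the standard library are available. Lean on these libraries where they do the work, as an engineer would, in place of code of your own. Each camera call takes 0.05 s, during which the arm holds its last target. There are 200 camera calls.

## Working session

There is one attempt and no reset: what is moved stays moved. The work goes in short steps, Python scripts to look and compute and a shell command to move; the robot and the scene stay as the last step left them, time stands still between calls to the robot, and variables do not carry over. Pictures are saved under pics/ and viewed, about 8 in all and at most 12, crops included, and the job is handed in when it is done.

```bash
mkdir -p pics; ls
cat > h.py <<'E'
import numpy as np, cv2
from plant import r
def save(n,f):
    im,d=r.grab_frame(n); cv2.imwrite('pics/'+f,im[:,:,::-1]); return im,d
def pts(cam,d,mask=None):
    """world points of masked pixels with depth"""
    c=r.calibration(cam); K=np.array(c['intrinsics']); D=np.array(c['dist_coeffs'])
    m=(d>0) if mask is None else (mask&(d>0))
    v,u=np.nonzero(m)
    n=cv2.undistortPoints(np.stack([u,v],1).astype(np.float64)[:,None],K,D)[:,0]
    z=d[v,u]; P=np.c_[n*z[:,None],z]
    R=cv2.Rodrigues(np.array(c['rvec'],float))[0]
    return (P-np.array(c['tvec'],float).ravel())@R
E
python3 - <<'E'
from h import *
print(r.sense())
a,d=save('top','top0.png');np.save('top0.npy',d)
for l in ['bung_grip','holder','tray','board','tin','meter','pot']:
    for o in r.cut_out('top',l):
        m=o['region']; P=pts('top',d,m)
        print(l,round(o['p'],2),o['at'],m.sum(),P.mean(0).round(3) if len(P) else 0, np.percentile(P,[2,98],axis=0).round(3).tolist() if len(P) else 0)
b,d=save('scene','scene0.png')
E
```

```text
pics
{'time_s': 0.0, 'joints': array([-1.32390107e+00,  2.64795485e-01,  1.60534703e+00, -6.82878161e-06,
        1.27369843e+00, -3.68701396e-02]), 'qd': array([-1.14335568e-05, -6.76871101e-04,  9.43139966e-04,  1.48926440e-03,
        3.56415484e-04,  1.56225188e-03]), 'joint_efforts': array([-1.71809883e-03, -5.02112567e+01, -3.56877637e+01,  7.23021710e-02,
        2.92933563e-02, -2.04741586e-04]), 'ee_pos': array([ 0.18883768, -0.64736886,  0.25937399]), 'tcp_rot': array([ 9.89950757e-01,  1.41408047e-01, -1.21078073e-04, -1.11760911e-03]), 'ft_force': array([ 0.34886122,  0.11360907, -0.59725961]), 'moment': array([-0.01200285, -0.01982085,  0.00579392]), 'finger_gap': 1.002772055363908}
bung_grip 0.64 [190.6, 210.7] 538 [0.606 0.247 0.122] [[0.574, 0.215, 0.097], [0.642, 0.286, 0.17]]
bung_grip 0.58 [196.3, 145.6] 406 [0.595 0.443 0.052] [[0.567, 0.412, 0.03], [0.626, 0.482, 0.098]]
holder 0.69 [273.8, 204.0] 1336 [0.367 0.267 0.038] [[0.307, 0.214, 0.004], [0.424, 0.327, 0.07]]
holder 0.58 [199.0, 217.4] 2544 [0.6   0.24  0.057] [[0.514, 0.155, 0.008], [0.701, 0.338, 0.103]]
tray 0.76 [213.4, 373.2] 5395 [ 0.568 -0.225  0.004] [[0.451, -0.336, -0.002], [0.715, -0.116, 0.018]]
board 0.91 [180.7, 370.9] 1086 [ 0.655 -0.227  0.012] [[0.619, -0.299, 0.004], [0.692, -0.156, 0.024]]
tin 0.9 [144.1, 294.9] 503 [0.749 0.019 0.075] [[0.725, -0.011, 0.001], [0.783, 0.048, 0.095]]
meter 0.89 [239.0, 296.8] 1136 [0.483 0.001 0.028] [[0.412, -0.03, 0.002], [0.554, 0.033, 0.035]]
pot 0.73 [195.8, 220.8] 1182 [0.606 0.244 0.094] [[0.543, 0.181, 0.033], [0.673, 0.313, 0.103]]
pot 0.73 [276.8, 203.1] 721 [0.364 0.271 0.057] [[0.324, 0.231, 0.007], [0.406, 0.309, 0.07]]
```

View pics/top0.png

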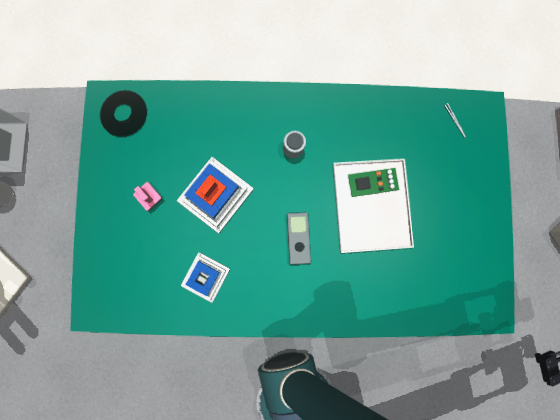

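View pics/scene0.png

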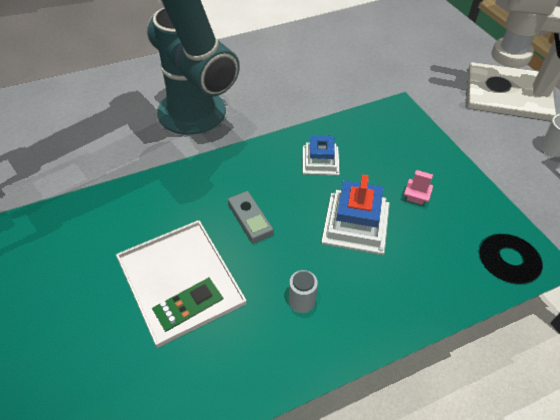

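Run:
```python
from h import *
d=np.load('top0.npy'); P=pts('top',d)
def rect(n,b,z0,z1):
    m=(P[:,0]>b[0])&(P[:,0]<b[1])&(P[:,1]>b[2])&(P[:,1]<b[3])&(P[:,2]>z0)&(P[:,2]<z1)
    Q=P[m]; print(n,len(Q),Q.mean(0).round(4),cv2.minAreaRect((Q[:,:2]*1000).astype(np.float32)))
B=(.5,.72,.14,.35)
rect('fin',B,.125,.2); rect('fintop',B,.16,.2); rect('flange',B,.104,.115); rect('rim',B,.09,.115); rect('holder',B,.006,.2);rect('walls',B,.036,.05)
rect('tray',(.4,.75,-.38,-.08),.012,.03)
```

```text
fin 157 [0.6074 0.2485 0.1599] ((608.58642578125, 250.1863250732422), (17.14212417602539, 43.77475357055664), 54.26813888549805)
fintop 113 [0.6084 0.2503 0.1668] ((608.6792602539062, 250.24041748046875), (16.94607162475586, 43.6872673034668), 54.26813888549805)
flange 320 [0.6068 0.2476 0.1073] ((608.1541137695312, 248.18408203125), (101.03778076171875, 107.2555160522461), 56.41984939575195)
rim 1386 [0.6073 0.2489 0.1009] ((609.2649536132812, 250.57257080078125), (107.03140258789062, 114.56344604492188), 53.433406829833984)
holder 3016 [0.6005 0.2415 0.0679] ((608.104248046875, 245.93455505371094), (206.53689575195312, 217.40794372558594), 88.16180419921875)
walls 514 [0.596  0.2356 0.041 ] ((609.1029663085938, 250.47486877441406), (135.62545776367188, 145.04876708984375), 53.3074836730957)
tray 856 [ 0.6137 -0.2246  0.0173] ((584.3592529296875, -225.56251525878906), (272.3644714355469, 222.0015106201172), 4.628244400024414)
```

The top view (fin ≈ (190,211)) and scene view both show the orange bung in the larger holder. The pink look-alike is at (196,146) and the small holder at (274,204). The tray's board is in its far half, so the tray's +x points along world +x. I'll move over towards the fin, whose centre is about (0.609, 0.250) with its thin axis at ≈53.5°.

```bash
python3 -m pendant '[{"tx":0.1,"ty":0.2,"az":0.02},{"tx":0.2,"ty":0.4,"az":0.04},{"tx":0.3,"ty":0.6,"az":0.06},{"tx":0.4,"ty":0.8,"az":0.08},{"tx":0.5,"ty":1,"az":0.1},{"tx":0.5,"ty":1,"az":0.1},{"tx":0.5,"ty":1,"az":0.1},{"tx":0.5,"ty":1,"az":0.1}]' 1 20 | cut -c1-400
python3 -m pendant '[{"tx":0.1,"ty":0.2,"az":0.02},{"tx":0.2,"ty":0.4,"az":0.04},{"tx":0.3,"ty":0.6,"az":0.06},{"tx":0.4,"ty":0.8,"az":0.08},{"tx":0.5,"ty":1,"az":0.1},{"tx":0.5,"ty":1,"az":0.1},{"tx":0.5,"ty":1,"az":0.1},{"tx":0.5,"ty":1,"az":0.1}]' | cut -c1-400
python3 -m pendant '[{"tx":0.1,"ty":0.2,"az":0.02},{"tx":0.2,"ty":0.4,"az":0.04},{"tx":0.3,"ty":0.6,"az":0.06},{"tx":0.4,"ty":0.8,"az":0.08},{"tx":0.5,"ty":1,"az":0.1},{"tx":0.5,"ty":1,"az":0.1},{"tx":0.5,"ty":1,"az":0.1},{"tx":0.5,"ty":1,"az":0.1}]' | cut -c1-400
python3 -m pendant '[{"tx":0.1,"ty":0.2,"az":0.02},{"tx":0.2,"ty":0.4,"az":0.04},{"tx":0.3,"ty":0.6,"az":0.06},{"tx":0.4,"ty":0.8,"az":0.08},{"tx":0.5,"ty":1,"az":0.1},{"tx":0.5,"ty":1,"az":0.1},{"tx":0.5,"ty":1,"az":0.1},{"tx":0.5,"ty":1,"az":0.1}]' | cut -c1-400
python3 -m pendant '[{"tx":0.1,"ty":0.2,"az":0.02},{"tx":0.2,"ty":0.4,"az":0.04},{"tx":0.3,"ty":0.6,"az":0.06},{"tx":0.4,"ty":0.8,"az":0.08},{"tx":0.5,"ty":1,"az":0.1},{"tx":0.5,"ty":1,"az":0.1},{"tx":0.5,"ty":1,"az":0.1},{"tx":0.5,"ty":1,"az":0.1}]' | cut -c1-400
python3 -m pendant '[{"tx":0.1,"ty":0.2,"az":0.02},{"tx":0.2,"ty":0.4,"az":0.04},{"tx":0.3,"ty":0.6,"az":0.06},{"tx":0.4,"ty":0.8,"az":0.08},{"tx":0.5,"ty":1,"az":0.1},{"tx":0.5,"ty":1,"az":0.1},{"tx":0.5,"ty":1,"az":0.1},{"tx":0.5,"ty":1,"az":0.1}]' | cut -c1-400
python3 - <<'E'
from h import *
from scipy.spatial.transform import Rotation as Ro
s=r.sense();R=Ro.from_quat(s['tcp_rot']).as_matrix();print(s['time_s'],s['ee_pos'],R.round(3),s['joints'],s['ft_force'])
E
```

```text
0.45 [ 0.18900825 -0.64794636  0.26057355] [[ 0.96  0.28 -0.  ]
 [ 0.28 -0.96  0.  ]
 [ 0.   -0.   -1.  ]] [-1.32388597e+00  2.64020594e-01  1.60409396e+00  3.94151920e-05
  1.27370045e+00 -3.68895994e-02] [0.06133286 0.3418779  0.20708636]validation failed for argument at $[0]...
validation failed for argument at $[0]...
validation failed for argument at $[0]...
validation failed for argument at $[0]...
validation failed for argument at $[0]...
validation failed for argument at $[0]...
```

```bash
python3 -m pendant '[{"tx":0.1,"ty":0.2,"tz":0,"ax":0,"ay":0,"az":0.02},{"tx":0.2,"ty":0.4,"tz":0,"ax":0,"ay":0,"az":0.04},{"tx":0.3,"ty":0.6,"tz":0,"ax":0,"ay":0,"az":0.06},{"tx":0.4,"ty":0.8,"tz":0,"ax":0,"ay":0,"az":0.08},{"tx":0.5,"ty":1,"tz":0,"ax":0,"ay":0,"az":0.1},{"tx":0.5,"ty":1,"tz":0,"ax":0,"ay":0,"az":0.1},{"tx":0.5,"ty":1,"tz":0,"ax":0,"ay":0,"az":0.1},{"tx":0.5,"ty":1,"tz":0,"ax":0,"ay":0,"az":0.1}]' 1 20
```

```text
time_s: 1.25
ee_pos: [0.2387, -0.5488, 0.2608]
tcp_rot: [0.956, 0.294, -0.0, 0.0]
ft_force: [-0.2, -0.5, -1.1]
finger_gap: 1.001
```

```bash
python3 -m pendant '[{"tx":0.1,"ty":0.2,"tz":0,"ax":0,"ay":0,"az":0.02},{"tx":0.2,"ty":0.4,"tz":0,"ax":0,"ay":0,"az":0.04},{"tx":0.25,"ty":0.55,"tz":0,"ax":0,"ay":0,"az":0.06},{"tx":0.3,"ty":0.7,"tz":0,"ax":0,"ay":0,"az":0.08},{"tx":0.35,"ty":0.8,"tz":0,"ax":0,"ay":0,"az":0.1},{"tx":0.4,"ty":0.9,"tz":0,"ax":0,"ay":0,"az":0.1},{"tx":0.46,"ty":1,"tz":0,"ax":0,"ay":0,"az":0.1},{"tx":0.46,"ty":1,"tz":0,"ax":0,"ay":0,"az":0.1}]' | grep -A1 ee_
python3 -m pendant '[{"tx":0.1,"ty":0.2,"tz":0,"ax":0,"ay":0,"az":0.02},{"tx":0.2,"ty":0.4,"tz":0,"ax":0,"ay":0,"az":0.04},{"tx":0.25,"ty":0.55,"tz":0,"ax":0,"ay":0,"az":0.06},{"tx":0.3,"ty":0.7,"tz":0,"ax":0,"ay":0,"az":0.08},{"tx":0.35,"ty":0.8,"tz":0,"ax":0,"ay":0,"az":0.1},{"tx":0.4,"ty":0.9,"tz":0,"ax":0,"ay":0,"az":0.1},{"tx":0.46,"ty":1,"tz":0,"ax":0,"ay":0,"az":0.1},{"tx":0.46,"ty":1,"tz":0,"ax":0,"ay":0,"az":0.1}]' | grep -A1 ee_
python3 -m pendant '[{"tx":0.1,"ty":0.2,"tz":0,"ax":0,"ay":0,"az":0.02},{"tx":0.2,"ty":0.4,"tz":0,"ax":0,"ay":0,"az":0.04},{"tx":0.25,"ty":0.55,"tz":0,"ax":0,"ay":0,"az":0.06},{"tx":0.3,"ty":0.7,"tz":0,"ax":0,"ay":0,"az":0.08},{"tx":0.35,"ty":0.8,"tz":0,"ax":0,"ay":0,"az":0.1},{"tx":0.4,"ty":0.9,"tz":0,"ax":0,"ay":0,"az":0.1},{"tx":0.46,"ty":1,"tz":0,"ax":0,"ay":0,"az":0.1},{"tx":0.46,"ty":1,"tz":0,"ax":0,"ay":0,"az":0.1}]' | grep -A1 ee_
python3 -m pendant '[{"tx":0.1,"ty":0.2,"tz":0,"ax":0,"ay":0,"az":0.02},{"tx":0.2,"ty":0.4,"tz":0,"ax":0,"ay":0,"az":0.04},{"tx":0.25,"ty":0.55,"tz":0,"ax":0,"ay":0,"az":0.06},{"tx":0.3,"ty":0.7,"tz":0,"ax":0,"ay":0,"az":0.08},{"tx":0.35,"ty":0.8,"tz":0,"ax":0,"ay":0,"az":0.1},{"tx":0.4,"ty":0.9,"tz":0,"ax":0,"ay":0,"az":0.1},{"tx":0.46,"ty":1,"tz":0,"ax":0,"ay":0,"az":0.1},{"tx":0.46,"ty":1,"tz":0,"ax":0,"ay":0,"az":0.1}]' | grep -A1 ee_
python3 -m pendant '[{"tx":0.1,"ty":0.2,"tz":0,"ax":0,"ay":0,"az":0.02},{"tx":0.2,"ty":0.4,"tz":0,"ax":0,"ay":0,"az":0.04},{"tx":0.25,"ty":0.55,"tz":0,"ax":0,"ay":0,"az":0.06},{"tx":0.3,"ty":0.7,"tz":0,"ax":0,"ay":0,"az":0.08},{"tx":0.35,"ty":0.8,"tz":0,"ax":0,"ay":0,"az":0.1},{"tx":0.4,"ty":0.9,"tz":0,"ax":0,"ay":0,"az":0.1},{"tx":0.46,"ty":1,"tz":0,"ax":0,"ay":0,"az":0.1},{"tx":0.46,"ty":1,"tz":0,"ax":0,"ay":0,"az":0.1}]' | grep -A1 ee_
python3 -m pendant '[{"tx":0.1,"ty":0.2,"tz":0,"ax":0,"ay":0,"az":0.02},{"tx":0.2,"ty":0.4,"tz":0,"ax":0,"ay":0,"az":0.04},{"tx":0.25,"ty":0.55,"tz":0,"ax":0,"ay":0,"az":0.06},{"tx":0.3,"ty":0.7,"tz":0,"ax":0,"ay":0,"az":0.08},{"tx":0.35,"ty":0.8,"tz":0,"ax":0,"ay":0,"az":0.1},{"tx":0.4,"ty":0.9,"tz":0,"ax":0,"ay":0,"az":0.1},{"tx":0.46,"ty":1,"tz":0,"ax":0,"ay":0,"az":0.1},{"tx":0.46,"ty":1,"tz":0,"ax":0,"ay":0,"az":0.1}]' | grep -A1 ee_
python3 - <<'E'
from h import *
s=r.sense();print(s['time_s'],s['joints'])
a,d=save('wrist','w0.png')
for o in r.cut_out('wrist','bung_grip'):
    m=o['region'];P=pts('wrist',d,m);print(o['p'],o['at'],P.mean(0).round(3))
P=pts('wrist',d)
for lo,hi in((.16,.175),(.097,.112)):
    k=(P[:,2]>lo)&(P[:,2]<hi)&(abs(P[:,0]-.608)<.09)&(abs(P[:,1]-.25)<.09)
    Q=P[k]; print(len(Q),Q.mean(0) if len(Q) else 0,cv2.minAreaRect((Q[:,:2]*1000).astype(np.float32)) if len(Q) else 0)
E
```

```text
ee_pos: [0.2852, -0.4482, 0.2608]
tcp_rot: [0.898, 0.44, 0.0, 0.0]
ee_pos: [0.3317, -0.3474, 0.2608]
tcp_rot: [0.818, 0.575, 0.0, 0.0]
ee_pos: [0.3783, -0.2467, 0.2609]
tcp_rot: [0.718, 0.696, 0.0, 0.0]
ee_pos: [0.425, -0.146, 0.2609]
tcp_rot: [0.601, 0.799, 0.0, 0.0]
ee_pos: [0.4716, -0.0453, 0.2609]
tcp_rot: [0.468, 0.883, 0.001, 0.0]
ee_pos: [0.5183, 0.0555, 0.2609]
tcp_rot: [0.325, 0.946, 0.001, 0.0]
6.05 [ 5.79544346e-02 -2.93163890e-02  1.92938709e+00  1.52478365e-03
  1.24063923e+00 -8.51937629e-01]
0.6 [139.2, 533.6] [0.6   0.239 0.112]
0 0 0
10861 [0.59419887 0.23305539 0.10152726] ((601.3587036132812, 241.4832000732422), (86.24627685546875, 114.30020904541016), 53.42871856689453)
```

```bash
python3 -m pendant '[{"tx":0.1,"ty":0.2,"tz":0,"ax":0,"ay":0,"az":0.008},{"tx":0.2,"ty":0.4,"tz":0,"ax":0,"ay":0,"az":0.008},{"tx":0.3,"ty":0.6,"tz":0,"ax":0,"ay":0,"az":0.008},{"tx":0.4,"ty":0.8,"tz":0,"ax":0,"ay":0,"az":0.008},{"tx":0.45,"ty":0.95,"tz":0,"ax":0,"ay":0,"az":0.008},{"tx":0.45,"ty":0.97,"tz":0,"ax":0,"ay":0,"az":0.008},{"tx":0.45,"ty":0.97,"tz":0,"ax":0,"ay":0,"az":0.008},{"tx":0.45,"ty":0.97,"tz":0,"ax":0,"ay":0,"az":0.008}]' | grep -A1 ee_
python3 -m pendant '[{"tx":0.1,"ty":0.2,"tz":0,"ax":0,"ay":0,"az":0},{"tx":0.2,"ty":0.4,"tz":0,"ax":0,"ay":0,"az":0},{"tx":0.3,"ty":0.6,"tz":0,"ax":0,"ay":0,"az":0},{"tx":0.4,"ty":0.8,"tz":0,"ax":0,"ay":0,"az":0},{"tx":0.45,"ty":0.95,"tz":0,"ax":0,"ay":0,"az":0},{"tx":0.45,"ty":0.97,"tz":0,"ax":0,"ay":0,"az":0},{"tx":0.45,"ty":0.97,"tz":0,"ax":0,"ay":0,"az":0},{"tx":0.45,"ty":0.97,"tz":0,"ax":0,"ay":0,"az":0}]' | grep -A1 ee_
python3 - <<'E'
from h import *
from scipy.spatial.transform import Rotation as Ro
s=r.sense();R=Ro.from_quat(s['tcp_rot']).as_matrix();print(s['time_s'],s['joints'],s['ee_pos'],'yaw y',np.degrees(np.arctan2(R[1,1],R[0,1])))
a,d=save('wrist','w1.png')
P=pts('wrist',d)
for lo,hi in((.16,.175),(.097,.103),(.105,.112)):
    k=(P[:,2]>lo)&(P[:,2]<hi)&(abs(P[:,0]-.608)<.09)&(abs(P[:,1]-.25)<.09)
    Q=P[k]; print(len(Q),Q.mean(0) if len(Q) else 0,cv2.minAreaRect((Q[:,:2]*1000).astype(np.float32)) if len(Q) else 0)
E
```

```text
ee_pos: [0.5622, 0.1509, 0.2607]
tcp_rot: [0.313, 0.95, 0.0, -0.0]
ee_pos: [0.6068, 0.247, 0.2606]
tcp_rot: [0.313, 0.95, -0.0, -0.0]
7.75 [ 3.48533026e-01  2.27289342e-01  1.64917683e+00 -3.81629044e-05
  1.26602258e+00 -5.85320929e-01] [0.60676127 0.24695755 0.26063507] yaw y 53.50655756302237
1615 [0.60691231 0.25116048 0.16741588] ((607.9110107421875, 250.61773681640625), (15.69693660736084, 43.74311447143555), 53.31238555908203)
10391 [0.60305237 0.25460205 0.09947518] ((608.2297973632812, 250.74798583984375), (103.81478118896484, 114.08806610107422), 53.457313537597656)
4002 [0.60448984 0.25231126 0.10747306] ((607.720458984375, 250.47506713867188), (58.08344650268555, 65.70670318603516), 53.27604675292969)
```

View pics/w1.png

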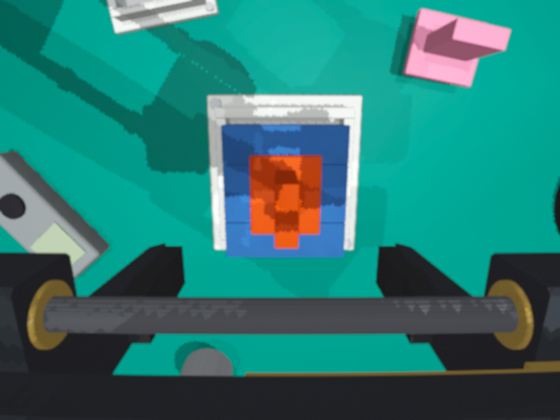

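The wrist view shows the fin at (287,197), aligned with the jaws. The fit gives its centre as (0.608, 0.2506). I'll descend and grip.

```bash
python3 -m pendant '[{"tx":0.012,"ty":0.036,"tz":-0.2,"ax":0,"ay":0,"az":0},{"tx":0.012,"ty":0.036,"tz":-0.4,"ax":0,"ay":0,"az":0},{"tx":0.012,"ty":0.036,"tz":-0.6,"ax":0,"ay":0,"az":0},{"tx":0.012,"ty":0.036,"tz":-0.75,"ax":0,"ay":0,"az":0},{"tx":0.012,"ty":0.036,"tz":-0.85,"ax":0,"ay":0,"az":0},{"tx":0.012,"ty":0.036,"tz":-0.9,"ax":0,"ay":0,"az":0},{"tx":0.012,"ty":0.036,"tz":-0.9,"ax":0,"ay":0,"az":0},{"tx":0.012,"ty":0.036,"tz":-0.9,"ax":0,"ay":0,"az":0}]'
python3 -m pendant '[{"tx":0,"ty":0,"tz":-0.1,"ax":0,"ay":0,"az":0},{"tx":0,"ty":0,"tz":-0.2,"ax":0,"ay":0,"az":0},{"tx":0,"ty":0,"tz":-0.25,"ax":0,"ay":0,"az":0},{"tx":0,"ty":0,"tz":-0.28,"ax":0,"ay":0,"az":0},{"tx":0,"ty":0,"tz":-0.28,"ax":0,"ay":0,"az":0},{"tx":0,"ty":0,"tz":-0.28,"ax":0,"ay":0,"az":0},{"tx":0,"ty":0,"tz":-0.28,"ax":0,"ay":0,"az":0},{"tx":0,"ty":0,"tz":-0.28,"ax":0,"ay":0,"az":0}]'
python3 -m pendant '[{"tx":0,"ty":0,"tz":0,"ax":0,"ay":0,"az":0},{"tx":0,"ty":0,"tz":0,"ax":0,"ay":0,"az":0},{"tx":0,"ty":0,"tz":0,"ax":0,"ay":0,"az":0},{"tx":0,"ty":0,"tz":0,"ax":0,"ay":0,"az":0},{"tx":0,"ty":0,"tz":0,"ax":0,"ay":0,"az":0},{"tx":0,"ty":0,"tz":0,"ax":0,"ay":0,"az":0},{"tx":0,"ty":0,"tz":0,"ax":0,"ay":0,"az":0},{"tx":0,"ty":0,"tz":0,"ax":0,"ay":0,"az":0}]' -1 50
```

```text
time_s: 8.6
ee_pos: [0.6085, 0.2507, 0.1716]
tcp_rot: [0.313, 0.95, 0.0, 0.0]
ft_force: [0.6, -0.3, 0.2]
finger_gap: 0.999
time_s: 9.4
ee_pos: [0.6088, 0.2508, 0.144]
tcp_rot: [0.313, 0.95, 0.0, 0.001]
ft_force: [0.9, 0.2, -0.2]
finger_gap: 1.001
time_s: 10.2
ee_pos: [0.6088, 0.2508, 0.144]
tcp_rot: [0.313, 0.95, 0.0, 0.001]
ft_force: [-0.3, 0.4, -1.0]
finger_gap: 0.296
```

```bash
python3 -m pendant '[{"tx":0,"ty":0,"tz":0,"ax":0,"ay":0,"az":0},{"tx":0,"ty":0,"tz":0,"ax":0,"ay":0,"az":0},{"tx":0,"ty":0,"tz":0,"ax":0,"ay":0,"az":0},{"tx":0,"ty":0,"tz":0,"ax":0,"ay":0,"az":0},{"tx":0,"ty":0,"tz":0,"ax":0,"ay":0,"az":0},{"tx":0,"ty":0,"tz":0,"ax":0,"ay":0,"az":0},{"tx":0,"ty":0,"tz":0,"ax":0,"ay":0,"az":0},{"tx":0,"ty":0,"tz":0,"ax":0,"ay":0,"az":0}]'
```

```text
time_s: 11.0
ee_pos: [0.6087, 0.2506, 0.144]
tcp_rot: [0.313, 0.95, 0.0, 0.0]
ft_force: [-1.3, -2.5, 1.2]
finger_gap: 0.179
```

```bash
python3 -m pendant '[{"tx":-0.016,"ty":-0.022,"tz":0.01,"ax":0.0128,"ay":-0.0095,"az":0},{"tx":-0.033,"ty":-0.044,"tz":0.01,"ax":0.0256,"ay":-0.0189,"az":0},{"tx":-0.033,"ty":-0.044,"tz":0.01,"ax":0.0256,"ay":-0.0189,"az":0},{"tx":0,"ty":0,"tz":0.01,"ax":0,"ay":0,"az":0},{"tx":0.016,"ty":0.022,"tz":0.01,"ax":-0.0128,"ay":0.0095,"az":0},{"tx":0.033,"ty":0.044,"tz":0.01,"ax":-0.0256,"ay":0.0189,"az":0},{"tx":0.033,"ty":0.044,"tz":0.01,"ax":-0.0256,"ay":0.0189,"az":0},{"tx":0.033,"ty":0.044,"tz":0.01,"ax":-0.0256,"ay":0.0189,"az":0}]'
python3 -c "
from h import *
s=r.sense();print(s['ft_force'],s['moment'],s['ee_pos'])"
```

```text
time_s: 11.8
ee_pos: [0.612, 0.255, 0.1464]
tcp_rot: [0.313, 0.949, -0.048, -0.015]
ft_force: [-4.7, -4.0, 8.8]
finger_gap: 0.175
[-4.69450041 -3.96706918  8.78270803] [-0.23835099  0.4934079  -0.01632526] [0.61200017 0.25495191 0.14640223]
```

```bash
python3 -m pendant '[{"tx":-0.016,"ty":-0.022,"tz":0.015,"ax":0.0128,"ay":-0.0095,"az":0},{"tx":-0.033,"ty":-0.044,"tz":0.015,"ax":0.0256,"ay":-0.0189,"az":0},{"tx":-0.05,"ty":-0.066,"tz":0.015,"ax":0.0384,"ay":-0.0284,"az":0},{"tx":-0.066,"ty":-0.088,"tz":0.02,"ax":0.0512,"ay":-0.0378,"az":0},{"tx":-0.066,"ty":-0.088,"tz":0.02,"ax":0.0512,"ay":-0.0378,"az":0},{"tx":-0.066,"ty":-0.088,"tz":0.02,"ax":0.0512,"ay":-0.0378,"az":0},{"tx":-0.066,"ty":-0.088,"tz":0.02,"ax":0.0512,"ay":-0.0378,"az":0},{"tx":-0.066,"ty":-0.088,"tz":0.02,"ax":0.0512,"ay":-0.0378,"az":0}]'
python3 - <<'E'
from h import *
s=r.sense();print(s['ft_force'],s['moment'],s['ee_pos'])
a,d=save('top','t2.png')
P=pts('top',d);P0=pts('top',np.load('top0.npy'))
for Q in(P0,P):
    k=(Q[:,2]>.092)&(Q[:,2]<.106)&(abs(Q[:,0]-.608)<.085)&(abs(Q[:,1]-.25)<.085);print(k.sum(),np.median(Q[k,2]))
a,d=save('scene','s2.png'); P=pts('scene',d)
k=(P[:,2]>.092)&(P[:,2]<.106)&(abs(P[:,0]-.608)<.085)&(abs(P[:,1]-.25)<.085);print(k.sum(),np.median(P[k,2]))
E
```

```text
time_s: 12.6
ee_pos: [0.6051, 0.2459, 0.147]
tcp_rot: [0.313, 0.949, 0.046, 0.015]
ft_force: [3.5, -0.6, -10.0]
finger_gap: 0.173
[  3.46960988  -0.55104033 -10.0220906 ] [-0.38722658 -0.69453524 -0.06728981] [0.60514824 0.2459246  0.14699824]
1149 0.0992886907042956
315 0.09917611158798888
928 0.1008162674678913
```

View pics/s2.png

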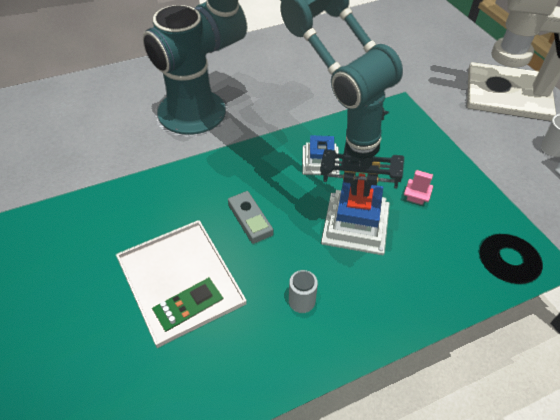

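```bash
python3 -m pendant '[{"tx":0.035,"ty":0.047,"tz":0,"ax":-0.0275,"ay":0.0203,"az":0},{"tx":0.07,"ty":0.095,"tz":0.005,"ax":-0.055,"ay":0.0407,"az":0},{"tx":0.07,"ty":0.095,"tz":0.01,"ax":-0.055,"ay":0.0407,"az":0},{"tx":0.07,"ty":0.095,"tz":0.01,"ax":-0.055,"ay":0.0407,"az":0},{"tx":0.035,"ty":0.047,"tz":0.01,"ax":-0.0275,"ay":0.0203,"az":0},{"tx":0,"ty":0,"tz":0.01,"ax":0,"ay":0,"az":0},{"tx":-0.005,"ty":-0.007,"tz":0.01,"ax":0.0038,"ay":-0.0028,"az":0},{"tx":-0.005,"ty":-0.007,"tz":0.01,"ax":0.0038,"ay":-0.0028,"az":0}]'
python3 -m pendant '[{"tx":0.035,"ty":0.047,"tz":0,"ax":-0.029,"ay":0.0215,"az":0},{"tx":0.075,"ty":0.1,"tz":0.005,"ax":-0.059,"ay":0.0435,"az":0},{"tx":0.075,"ty":0.1,"tz":0.01,"ax":-0.059,"ay":0.0435,"az":0},{"tx":0.075,"ty":0.1,"tz":0.01,"ax":-0.059,"ay":0.0435,"az":0},{"tx":0.035,"ty":0.047,"tz":0.01,"ax":-0.029,"ay":0.0215,"az":0},{"tx":0,"ty":0,"tz":0.01,"ax":0,"ay":0,"az":0},{"tx":0,"ty":0,"tz":0.01,"ax":0,"ay":0,"az":0},{"tx":0,"ty":0,"tz":0.01,"ax":0,"ay":0,"az":0}]'
```

```text
time_s: 13.5
ee_pos: [0.6039, 0.2444, 0.1492]
tcp_rot: [0.314, 0.948, 0.055, 0.018]
ft_force: [3.3, 1.8, -9.2]
finger_gap: 0.176
time_s: 14.3
ee_pos: [0.6031, 0.2434, 0.1515]
tcp_rot: [0.315, 0.947, 0.057, 0.019]
ft_force: [4.0, 3.5, -8.9]
finger_gap: 0.176
```

```bash
cat > chk.py <<'E'
from h import *
import sys
from scipy.spatial.transform import Rotation as Ro
s=r.sense();print('F',s['ft_force'].round(1),'pos',s['ee_pos'].round(4),'R',Ro.from_quat(s['tcp_rot']).as_rotvec().round(3),s['time_s'])
P0=pts('top',np.load('top0.npy'))
for cam,Q in (('top0',P0),)+tuple((c,(c,r.grab_frame(c))) for c in('top','wrist','scene')):
    if isinstance(Q,tuple):
        c,(im,d)=Q; Q=pts(c,d); C=im[d>0]
        cv2.imwrite(f'pics/{c}_{sys.argv[1]}.png',im[:,:,::-1])
    else:
        continue
    B=(C[:,2].astype(int)>C[:,0]+60)&(C[:,2].astype(int)>C[:,1]+40)
    O=(C[:,0].astype(int)>C[:,2]+80)
    near=(abs(Q[:,0]-.608)<.075)&(abs(Q[:,1]-.25)<.075)
    k=near&B&(Q[:,2]>.09)&(Q[:,2]<.11)
    o=near&O&(Q[:,2]>.1)&(Q[:,2]<.145)
    print(cam,'rim',k.sum(),np.percentile(Q[k,2],[25,50,75]).round(4) if k.any() else '', 'orange',o.sum(),np.percentile(Q[o,2],[10,50,90]).round(4) if o.any() else '')
E
python3 chk.py a
```

```text
F [ 4.   3.5 -8.9] pos [0.6031 0.2434 0.1515] R [0.976 2.94  0.176] 14.3
top rim 183 [0.098  0.0992 0.1008] orange 17 [0.1002 0.101  0.1019]
wrist rim 15315 [0.099  0.0994 0.0998] orange 7797 [0.1006 0.1145 0.1186]
scene rim 588 [0.0993 0.1007 0.1019] orange 310 [0.1105 0.1169 0.1261]
```

Wrist depth shows the rim still at 0.0994 (pot down) and the flange about 7 mm up. I'll keep going.

```bash
python3 -m pendant '[{"tx":0.037,"ty":0.05,"tz":0,"ax":-0.03,"ay":0.022,"az":0},{"tx":0.077,"ty":0.104,"tz":0.005,"ax":-0.06,"ay":0.044,"az":0},{"tx":0.077,"ty":0.104,"tz":0.01,"ax":-0.06,"ay":0.044,"az":0},{"tx":0.077,"ty":0.104,"tz":0.01,"ax":-0.06,"ay":0.044,"az":0},{"tx":0.037,"ty":0.05,"tz":0.01,"ax":-0.03,"ay":0.022,"az":0},{"tx":0,"ty":0,"tz":0.01,"ax":0,"ay":0,"az":0},{"tx":0,"ty":0,"tz":0.01,"ax":0,"ay":0,"az":0},{"tx":0,"ty":0,"tz":0.01,"ax":0,"ay":0,"az":0}]'
python3 -m pendant '[{"tx":0.037,"ty":0.05,"tz":0,"ax":-0.03,"ay":0.022,"az":0},{"tx":0.077,"ty":0.104,"tz":0.005,"ax":-0.06,"ay":0.044,"az":0},{"tx":0.077,"ty":0.104,"tz":0.01,"ax":-0.06,"ay":0.044,"az":0},{"tx":0.077,"ty":0.104,"tz":0.01,"ax":-0.06,"ay":0.044,"az":0},{"tx":0.037,"ty":0.05,"tz":0.01,"ax":-0.03,"ay":0.022,"az":0},{"tx":0,"ty":0,"tz":0.01,"ax":0,"ay":0,"az":0},{"tx":0,"ty":0,"tz":0.01,"ax":0,"ay":0,"az":0},{"tx":0,"ty":0,"tz":0.01,"ax":0,"ay":0,"az":0}]'
python3 chk.py b
```

```text
time_s: 15.25
ee_pos: [0.6027, 0.243, 0.1536]
tcp_rot: [0.315, 0.947, 0.058, 0.02]
ft_force: [4.0, 5.4, -7.5]
finger_gap: 0.178
time_s: 16.05
ee_pos: [0.6023, 0.2425, 0.1563]
tcp_rot: [0.316, 0.946, 0.061, 0.022]
ft_force: [4.4, 4.3, -7.2]
finger_gap: 0.177
F [ 4.4  4.3 -7.2] pos [0.6023 0.2425 0.1563] R [0.98  2.933 0.189] 16.05
top rim 167 [0.0979 0.0994 0.1006] orange 12 [0.1004 0.1016 0.1029]
wrist rim 14698 [0.0989 0.0994 0.0998] orange 7486 [0.1007 0.1195 0.1235]
scene rim 616 [0.0993 0.1005 0.102 ] orange 303 [0.1149 0.1212 0.1281]
```

```bash
python3 -m pendant '[{"tx":0.037,"ty":0.05,"tz":0,"ax":-0.03,"ay":0.022,"az":0},{"tx":0.08,"ty":0.108,"tz":0.005,"ax":-0.061,"ay":0.045,"az":0},{"tx":0.08,"ty":0.108,"tz":0.01,"ax":-0.061,"ay":0.045,"az":0},{"tx":0.08,"ty":0.108,"tz":0.01,"ax":-0.061,"ay":0.045,"az":0},{"tx":0.037,"ty":0.05,"tz":0.01,"ax":-0.03,"ay":0.022,"az":0},{"tx":0.004,"ty":0.005,"tz":0.01,"ax":-0.003,"ay":0.002,"az":0},{"tx":0.004,"ty":0.005,"tz":0.01,"ax":-0.003,"ay":0.002,"az":0},{"tx":0.004,"ty":0.005,"tz":0.01,"ax":-0.003,"ay":0.002,"az":0}]'
python3 -m pendant '[{"tx":0.037,"ty":0.05,"tz":0,"ax":-0.03,"ay":0.022,"az":0},{"tx":0.08,"ty":0.108,"tz":0.005,"ax":-0.061,"ay":0.045,"az":0},{"tx":0.08,"ty":0.108,"tz":0.01,"ax":-0.061,"ay":0.045,"az":0},{"tx":0.08,"ty":0.108,"tz":0.01,"ax":-0.061,"ay":0.045,"az":0},{"tx":0.037,"ty":0.05,"tz":0.01,"ax":-0.03,"ay":0.022,"az":0},{"tx":0.004,"ty":0.005,"tz":0.01,"ax":-0.003,"ay":0.002,"az":0},{"tx":0.004,"ty":0.005,"tz":0.01,"ax":-0.003,"ay":0.002,"az":0},{"tx":0.004,"ty":0.005,"tz":0.01,"ax":-0.003,"ay":0.002,"az":0}]'
python3 -m pendant '[{"tx":0.037,"ty":0.05,"tz":0,"ax":-0.03,"ay":0.022,"az":0},{"tx":0.08,"ty":0.108,"tz":0.005,"ax":-0.061,"ay":0.045,"az":0},{"tx":0.08,"ty":0.108,"tz":0.01,"ax":-0.061,"ay":0.045,"az":0},{"tx":0.08,"ty":0.108,"tz":0.01,"ax":-0.061,"ay":0.045,"az":0},{"tx":0.037,"ty":0.05,"tz":0.01,"ax":-0.03,"ay":0.022,"az":0},{"tx":0.004,"ty":0.005,"tz":0.01,"ax":-0.003,"ay":0.002,"az":0},{"tx":0.004,"ty":0.005,"tz":0.01,"ax":-0.003,"ay":0.002,"az":0},{"tx":0.004,"ty":0.005,"tz":0.01,"ax":-0.003,"ay":0.002,"az":0}]'
python3 chk.py c
```

```text
time_s: 17.0
ee_pos: [0.6024, 0.2427, 0.1591]
tcp_rot: [0.317, 0.947, 0.057, 0.021]
ft_force: [3.0, 4.0, -4.9]
finger_gap: 0.177
time_s: 17.8
ee_pos: [0.6024, 0.2428, 0.1622]
tcp_rot: [0.318, 0.946, 0.054, 0.021]
ft_force: [2.6, 4.3, -5.1]
finger_gap: 0.177
time_s: 18.6
ee_pos: [0.6026, 0.243, 0.1654]
tcp_rot: [0.319, 0.946, 0.05, 0.02]
ft_force: [1.8, 5.4, -2.5]
finger_gap: 0.178
F [ 1.8  5.4 -2.5] pos [0.6026 0.243  0.1654] R [0.989 2.936 0.155] 18.6
top rim 201 [0.0975 0.0994 0.1008] orange 13 [0.1002 0.1019 0.1033]
wrist rim 13861 [0.0987 0.0992 0.0996] orange 6889 [0.1252 0.1284 0.1315]
scene rim 613 [0.0991 0.1004 0.1018] orange 275 [0.1251 0.1302 0.1345]
```

```bash
python3 -m pendant '[{"tx":0.035,"ty":0.045,"tz":0,"ax":-0.027,"ay":0.02,"az":0},{"tx":0.07,"ty":0.095,"tz":0.005,"ax":-0.054,"ay":0.04,"az":0},{"tx":0.07,"ty":0.095,"tz":0.01,"ax":-0.054,"ay":0.04,"az":0},{"tx":0.07,"ty":0.095,"tz":0.01,"ax":-0.054,"ay":0.04,"az":0},{"tx":0.035,"ty":0.045,"tz":0.015,"ax":-0.027,"ay":0.02,"az":0},{"tx":0.004,"ty":0.005,"tz":0.015,"ax":-0.003,"ay":0.002,"az":0},{"tx":0.004,"ty":0.005,"tz":0.015,"ax":-0.003,"ay":0.002,"az":0},{"tx":0.004,"ty":0.005,"tz":0.015,"ax":-0.003,"ay":0.002,"az":0}]'
python3 -m pendant '[{"tx":0.035,"ty":0.045,"tz":0.01,"ax":-0.027,"ay":0.02,"az":0},{"tx":0.07,"ty":0.095,"tz":0.015,"ax":-0.054,"ay":0.04,"az":0},{"tx":0.07,"ty":0.095,"tz":0.02,"ax":-0.054,"ay":0.04,"az":0},{"tx":0.035,"ty":0.045,"tz":0.02,"ax":-0.027,"ay":0.02,"az":0},{"tx":0.035,"ty":0.045,"tz":0.02,"ax":-0.027,"ay":0.02,"az":0},{"tx":0.035,"ty":0.045,"tz":0.02,"ax":-0.027,"ay":0.02,"az":0},{"tx":0.035,"ty":0.045,"tz":0.02,"ax":-0.027,"ay":0.02,"az":0},{"tx":0.035,"ty":0.045,"tz":0.02,"ax":-0.027,"ay":0.02,"az":0}]'
python3 chk.py d
```

```text
time_s: 19.55
ee_pos: [0.6033, 0.2425, 0.1682]
tcp_rot: [0.319, 0.946, 0.045, 0.019]
ft_force: [4.0, 3.4, 0.0]
finger_gap: 0.178
time_s: 20.35
ee_pos: [0.6074, 0.2475, 0.171]
tcp_rot: [0.32, 0.947, -0.003, 0.004]
ft_force: [5.0, 7.2, -3.0]
finger_gap: 0.176
F [ 5.   7.2 -3. ] pos [0.6074 0.2475 0.171 ] R [ 1.003  2.968 -0.008] 20.35
top rim 347 [0.0974 0.099  0.1003] orange 38 [0.1003 0.1016 0.105 ]
wrist rim 13928 [0.099  0.0994 0.0999] orange 7035 [0.1007 0.1341 0.1351]
scene rim 618 [0.0992 0.1005 0.1018] orange 288 [0.1217 0.135  0.138 ]
```

The bung is 27 mm up, past the lips, and the pot is still down. I'll recentre to relieve the side force, then lift.

```bash
python3 -m pendant '[{"tx":0.012,"ty":0.025,"tz":0,"ax":0,"ay":0,"az":0},{"tx":0.012,"ty":0.025,"tz":0.02,"ax":0,"ay":0,"az":0},{"tx":0.012,"ty":0.025,"tz":0.04,"ax":0,"ay":0,"az":0},{"tx":0.012,"ty":0.025,"tz":0.06,"ax":0,"ay":0,"az":0},{"tx":0.012,"ty":0.025,"tz":0.08,"ax":0,"ay":0,"az":0},{"tx":0.012,"ty":0.025,"tz":0.1,"ax":0,"ay":0,"az":0},{"tx":0.012,"ty":0.025,"tz":0.1,"ax":0,"ay":0,"az":0},{"tx":0.012,"ty":0.025,"tz":0.1,"ax":0,"ay":0,"az":0}]'
python3 chk.py e
```

```text
time_s: 21.3
ee_pos: [0.6086, 0.2501, 0.1811]
tcp_rot: [0.32, 0.947, -0.003, 0.005]
ft_force: [0.6, 0.1, -0.8]
finger_gap: 0.175
F [ 0.6  0.1 -0.8] pos [0.6086 0.2501 0.1811] R [ 1.003  2.968 -0.008] 21.3
top rim 335 [0.0975 0.099  0.1005] orange 39 [0.1004 0.1017 0.104 ]
wrist rim 12728 [0.0989 0.0993 0.0998] orange 6169 [0.1422 0.1439 0.1447]
scene rim 615 [0.0991 0.1005 0.1018] orange 161 [0.1019 0.1431 0.1447]
```

```bash
python3 -m pendant '[{"tx":0,"ty":0,"tz":0.2,"ax":0,"ay":0,"az":0},{"tx":0,"ty":0,"tz":0.4,"ax":0,"ay":0,"az":0},{"tx":0,"ty":0,"tz":0.6,"ax":0,"ay":0,"az":0},{"tx":0,"ty":0,"tz":0.6,"ax":0,"ay":0,"az":0},{"tx":-0.04,"ty":-0.2,"tz":0.6,"ax":0,"ay":0,"az":0},{"tx":-0.08,"ty":-0.4,"tz":0.6,"ax":0,"ay":0,"az":0},{"tx":-0.12,"ty":-0.6,"tz":0.6,"ax":0,"ay":0,"az":0},{"tx":-0.16,"ty":-0.8,"tz":0.6,"ax":0,"ay":0,"az":0}]' | grep ee_
python3 -m pendant '[{"tx":-0.04,"ty":-0.2,"tz":0,"ax":0,"ay":0,"az":0},{"tx":-0.08,"ty":-0.4,"tz":0,"ax":0,"ay":0,"az":0},{"tx":-0.1,"ty":-0.55,"tz":0,"ax":0,"ay":0,"az":0},{"tx":-0.12,"ty":-0.7,"tz":0,"ax":0,"ay":0,"az":0},{"tx":-0.14,"ty":-0.8,"tz":0,"ax":0,"ay":0,"az":0},{"tx":-0.16,"ty":-0.9,"tz":0,"ax":0,"ay":0,"az":0},{"tx":-0.17,"ty":-0.95,"tz":0,"ax":0,"ay":0,"az":0},{"tx":-0.18,"ty":-1,"tz":0,"ax":0,"ay":0,"az":0}]' | grep ee_
python3 -m pendant '[{"tx":-0.04,"ty":-0.2,"tz":0,"ax":0,"ay":0,"az":0},{"tx":-0.08,"ty":-0.4,"tz":0,"ax":0,"ay":0,"az":0},{"tx":-0.1,"ty":-0.55,"tz":0,"ax":0,"ay":0,"az":0},{"tx":-0.12,"ty":-0.7,"tz":0,"ax":0,"ay":0,"az":0},{"tx":-0.14,"ty":-0.8,"tz":0,"ax":0,"ay":0,"az":0},{"tx":-0.16,"ty":-0.9,"tz":0,"ax":0,"ay":0,"az":0},{"tx":-0.17,"ty":-0.95,"tz":0,"ax":0,"ay":0,"az":0},{"tx":-0.18,"ty":-1,"tz":0,"ax":0,"ay":0,"az":0}]' | grep ee_
python3 -m pendant '[{"tx":-0.04,"ty":-0.2,"tz":0,"ax":0,"ay":0,"az":0},{"tx":-0.08,"ty":-0.4,"tz":0,"ax":0,"ay":0,"az":0},{"tx":-0.1,"ty":-0.55,"tz":0,"ax":0,"ay":0,"az":0},{"tx":-0.12,"ty":-0.7,"tz":0,"ax":0,"ay":0,"az":0},{"tx":-0.14,"ty":-0.8,"tz":0,"ax":0,"ay":0,"az":0},{"tx":-0.16,"ty":-0.9,"tz":0,"ax":0,"ay":0,"az":0},{"tx":-0.17,"ty":-0.95,"tz":0,"ax":0,"ay":0,"az":0},{"tx":-0.18,"ty":-1,"tz":0,"ax":0,"ay":0,"az":0}]' | grep ee_
python3 -m pendant '[{"tx":-0.04,"ty":-0.2,"tz":0,"ax":0,"ay":0,"az":0},{"tx":-0.08,"ty":-0.4,"tz":0,"ax":0,"ay":0,"az":0},{"tx":-0.1,"ty":-0.55,"tz":0,"ax":0,"ay":0,"az":0},{"tx":-0.12,"ty":-0.7,"tz":0,"ax":0,"ay":0,"az":0},{"tx":-0.14,"ty":-0.8,"tz":0,"ax":0,"ay":0,"az":0},{"tx":-0.16,"ty":-0.9,"tz":0,"ax":0,"ay":0,"az":0},{"tx":-0.17,"ty":-0.95,"tz":0,"ax":0,"ay":0,"az":0},{"tx":-0.18,"ty":-1,"tz":0,"ax":0,"ay":0,"az":0}]'
```

```text
ee_pos: [0.5913, 0.1676, 0.2396]
ee_pos: [0.5733, 0.0675, 0.2396]
ee_pos: [0.5553, -0.0329, 0.2396]
ee_pos: [0.5372, -0.1331, 0.2396]
time_s: 25.45
ee_pos: [0.5192, -0.2334, 0.2395]
tcp_rot: [0.321, 0.947, -0.003, 0.003]
ft_force: [0.2, -0.0, -2.3]
finger_gap: 0.179
```

Run:
```python
from h import *
s=r.sense();im,d=save('wrist','wf.png');Q=pts('wrist',d);C=im[d>0].astype(int)
O=(C[:,0]>C[:,2]+80)&(C[:,0]>C[:,1]+60)&(np.hypot(Q[:,0]-s['ee_pos'][0],Q[:,1]-s['ee_pos'][1])<.06)
z=np.median(Q[O,2]);k=O&(abs(Q[:,2]-z)<.006);F=Q[k]
for _ in range(3):
    c=np.linalg.lstsq(np.c_[F[:,:2]-s['ee_pos'][:2],np.ones(len(F))],F[:,2],rcond=None)[0]
    e=F[:,2]-np.c_[F[:,:2]-s['ee_pos'][:2],np.ones(len(F))]@c; F=F[abs(e)<.0015]
print(len(F),'slopes,flangetop z',c,'tcp',s['ee_pos'],'foot z',c[2]-.036)
print(cv2.minAreaRect((F[:,:2]*1000).astype(np.float32)))
```

```text
5696 slopes,flangetop z [ 0.00510759 -0.00960538  0.20300337] tcp [ 0.51915354 -0.23340456  0.23952454] foot z 0.16700337136931698
((507.6613464355469, -225.51087951660156), (56.753936767578125, 37.702579498291016), 52.30152130126953)
```

The bung hangs within 0.011 rad of upright, with its foot at z ≈ 0.167. I'll lower it by about 0.161, then seat it gently.

```bash
python3 -m pendant '[{"tx":0.03,"ty":0.02,"tz":-0.2,"ax":0,"ay":0,"az":0},{"tx":0.03,"ty":0.02,"tz":-0.4,"ax":0,"ay":0,"az":0},{"tx":0.03,"ty":0.02,"tz":-0.6,"ax":0,"ay":0,"az":0},{"tx":0.03,"ty":0.02,"tz":-0.75,"ax":0,"ay":0,"az":0},{"tx":0.03,"ty":0.02,"tz":-0.85,"ax":0,"ay":0,"az":0},{"tx":0.03,"ty":0.02,"tz":-0.95,"ax":0,"ay":0,"az":0},{"tx":0.03,"ty":0.02,"tz":-1,"ax":0,"ay":0,"az":0},{"tx":0.03,"ty":0.02,"tz":-1,"ax":0,"ay":0,"az":0}]'
python3 -m pendant '[{"tx":0,"ty":0,"tz":-0.12,"ax":0,"ay":0,"az":0},{"tx":0,"ty":0,"tz":-0.24,"ax":0,"ay":0,"az":0},{"tx":0,"ty":0,"tz":-0.36,"ax":0,"ay":0,"az":0},{"tx":0,"ty":0,"tz":-0.46,"ax":0,"ay":0,"az":0},{"tx":0,"ty":0,"tz":-0.54,"ax":0,"ay":0,"az":0},{"tx":0,"ty":0,"tz":-0.6,"ax":0,"ay":0,"az":0},{"tx":0,"ty":0,"tz":-0.6,"ax":0,"ay":0,"az":0},{"tx":0,"ty":0,"tz":-0.6,"ax":0,"ay":0,"az":0}]'
python3 -m pendant '[{"tx":0,"ty":0,"tz":-0.005,"ax":0,"ay":0,"az":0},{"tx":0,"ty":0,"tz":-0.01,"ax":0,"ay":0,"az":0},{"tx":0,"ty":0,"tz":-0.015,"ax":0,"ay":0,"az":0},{"tx":0,"ty":0,"tz":-0.02,"ax":0,"ay":0,"az":0},{"tx":0,"ty":0,"tz":-0.025,"ax":0,"ay":0,"az":0},{"tx":0,"ty":0,"tz":-0.025,"ax":0,"ay":0,"az":0},{"tx":0,"ty":0,"tz":-0.025,"ax":0,"ay":0,"az":0},{"tx":0,"ty":0,"tz":-0.025,"ax":0,"ay":0,"az":0}]'
```

```text
time_s: 26.3
ee_pos: [0.5218, -0.2318, 0.139]
tcp_rot: [0.321, 0.947, -0.003, 0.003]
ft_force: [0.5, -0.0, -0.5]
finger_gap: 0.174
time_s: 27.1
ee_pos: [0.522, -0.2319, 0.079]
tcp_rot: [0.321, 0.947, -0.003, 0.003]
ft_force: [0.8, -0.1, -0.4]
finger_gap: 0.174
time_s: 27.9
ee_pos: [0.522, -0.2319, 0.0765]
tcp_rot: [0.321, 0.947, -0.003, 0.003]
ft_force: [-0.0, -0.6, -0.2]
finger_gap: 0.171
```

```bash
python3 -m pendant '[{"tx":0,"ty":0,"tz":-0.003,"ax":0,"ay":0,"az":0},{"tx":0,"ty":0,"tz":-0.006,"ax":0,"ay":0,"az":0},{"tx":0,"ty":0,"tz":-0.009,"ax":0,"ay":0,"az":0},{"tx":0,"ty":0,"tz":-0.012,"ax":0,"ay":0,"az":0},{"tx":0,"ty":0,"tz":-0.012,"ax":0,"ay":0,"az":0},{"tx":0,"ty":0,"tz":-0.012,"ax":0,"ay":0,"az":0},{"tx":0,"ty":0,"tz":-0.012,"ax":0,"ay":0,"az":0},{"tx":0,"ty":0,"tz":-0.012,"ax":0,"ay":0,"az":0}]'
```

```text
time_s: 28.7
ee_pos: [0.5221, -0.232, 0.0761]
tcp_rot: [0.321, 0.947, -0.003, 0.003]
ft_force: [-1.9, 1.3, 4.9]
finger_gap: 0.176
```

Contact is confirmed (+4.9 N). I'll release and go straight up.

```bash
python3 -m pendant '[{"tx":0,"ty":0,"tz":0,"ax":0,"ay":0,"az":0},{"tx":0,"ty":0,"tz":0,"ax":0,"ay":0,"az":0},{"tx":0,"ty":0,"tz":0,"ax":0,"ay":0,"az":0},{"tx":0,"ty":0,"tz":0,"ax":0,"ay":0,"az":0},{"tx":0,"ty":0,"tz":0,"ax":0,"ay":0,"az":0},{"tx":0,"ty":0,"tz":0,"ax":0,"ay":0,"az":0},{"tx":0,"ty":0,"tz":0,"ax":0,"ay":0,"az":0},{"tx":0,"ty":0,"tz":0,"ax":0,"ay":0,"az":0}]' 1
python3 -m pendant '[{"tx":0,"ty":0,"tz":0.05,"ax":0,"ay":0,"az":0},{"tx":0,"ty":0,"tz":0.15,"ax":0,"ay":0,"az":0},{"tx":0,"ty":0,"tz":0.3,"ax":0,"ay":0,"az":0},{"tx":0,"ty":0,"tz":0.45,"ax":0,"ay":0,"az":0},{"tx":0,"ty":0,"tz":0.6,"ax":0,"ay":0,"az":0},{"tx":0,"ty":0,"tz":0.8,"ax":0,"ay":0,"az":0},{"tx":0,"ty":0,"tz":1,"ax":0,"ay":0,"az":0},{"tx":0,"ty":0,"tz":1,"ax":0,"ay":0,"az":0}]'
python3 - <<'E'
from h import *
im,d=save('scene','sf.png');Q=pts('scene',d)
for n in('wrist','scene'):
    if n=='wrist': im,d=save('wrist','wf2.png');Q=pts('wrist',d)
    else: im,d=r.grab_frame('scene');Q=pts('scene',d)
    C=im[d>0].astype(int)
    O=(C[:,0]>C[:,2]+80)&(C[:,0]>C[:,1]+60)&(np.hypot(Q[:,0]-.522,Q[:,1]+.232)<.07)
    for lo,hi in((.03,.05),(.09,.11)):
        F=Q[O&(Q[:,2]>lo)&(Q[:,2]<hi)]
        if len(F)>20: print(n,len(F),np.percentile(F[:,2],[5,50,95]).round(4),cv2.minAreaRect((F[:,:2]*1000).astype(np.float32)))
E
python3 chk.py z
```

```text
time_s: 29.5
ee_pos: [0.5222, -0.232, 0.0761]
tcp_rot: [0.321, 0.947, -0.003, 0.003]
ft_force: [0.4, 0.7, -0.1]
finger_gap: 0.881
time_s: 30.3
ee_pos: [0.5246, -0.2332, 0.1809]
tcp_rot: [0.321, 0.947, -0.004, 0.007]
ft_force: [0.2, -0.1, 0.6]
finger_gap: 0.999
wrist 4198 [0.0367 0.0378 0.039 ] ((519.9462280273438, -231.43389892578125), (56.67023468017578, 64.91755676269531), 52.484596252441406)
wrist 1802 [0.0965 0.0977 0.0988] ((520.04541015625, -231.77029418945312), (15.839941024780273, 43.478294372558594), 52.181549072265625)
scene 358 [0.0356 0.0398 0.045 ] ((523.0348510742188, -233.5426788330078), (60.848480224609375, 71.03353118896484), 54.9694709777832)
scene 144 [0.0917 0.0996 0.1033] ((524.5043334960938, -232.0468292236328), (19.694957733154297, 46.138572692871094), 46.7811164855957)
F [-0.5  1.  -0.4] pos [ 0.5219 -0.2319  0.176 ] R [ 1.005  2.97  -0.01 ] 30.45
top rim 1252 [0.0976 0.099  0.1005] orange 401 [0.1002 0.1011 0.1029]
wrist rim 0  orange 0 
scene rim 1200 [0.0989 0.1004 0.1018] orange 651 [0.1004 0.1015 0.1037]
```

View pics/sf.png

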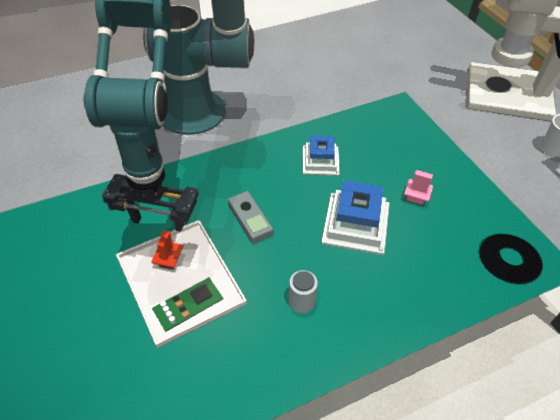

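The final scene view shows the bung upright in the tray's empty half at (167,250), the pot open and down at (360,200), and the board, tin and meter where they were. Handing in.

```bash
python3 -c "
from plant import r
print(r.sign_off())"
```

```text
the job is handed in; nothing more can be done
None
```

I rocked the orange bung out of the pot, leaning it about ±0.1 rad under a light pull, and stood it on its plug end in the tray's empty half. I then opened the gripper, raised the arm clear and handed in at about 30 s; sign-off gives no verdict.

**Pot:** the rim read 0.099–0.100 m in every depth check, so it stayed down in its holder. The strongest pull I saw was about 10 N. That is within the 8–11 N said to lift the pot, but I only read the force at the end of each move.

**Bung:** its foot is at about (0.520, −0.232), some 60 mm to the empty side of the tray's centre. The fin top and flange are level and centred on each other to within about 0.5 mm, so it stands upright. The wrist camera put the flange top at 0.038 m where 0.040 m was expected, and the scene camera gave 0.0398 m. I put that down to the calibration tolerance of about 2 mm.

**Board, tin and meter:** they look unmoved in the last picture, which I judged by eye and did not re-measure.

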